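Reset the kiln controller's hidden cut-out

TASK

The kiln controller's safety cut-out has tripped. Push the dust cover on top of the controller fully back off its slot, take the orange-handled reset probe from the brush stand, feel along the slot floor with its tip until it drops into the hidden hole, and press the plunger at the bottom of the hole all the way down so that the green flag pops up. Then put the probe back upright in its hole in the stand; leave the mugs, the vase and the glaze jar where they are.

Things in the scene. Friction and masses are not known exactly. Their poses are not given: they have to be found in the camera images.
- controller: Grey kiln controller box, fixed, 160 (x) x 230 (y) x 70 (z) mm; origin at the centre of its underside; its front with the display faces -x. In its flat top is a black slot along y. A green flag 18 mm across, at x = -40, y = -90 mm on its top, rises as the hidden plunger goes down.
- slot_mid (a point): Centre of the slot, level with the controller's top (z = 70 mm), axes as the controller's. Slot 20 mm wide (x), 92 mm long (y), floor 8 mm down. In the floor is one hole, as wide as the slot and 16 mm long (y), its centre anywhere from y = -32 to +32 mm, hidden by a look-only dusty skin without resistance. The flat plunger top is in the hole, 12 mm below the slot floor.
- cover (a joint): Aluminium dust cover, 32 (x) x 116 (y) x 4 mm, that slides along the controller's x on its top: 0 shuts the slot, 0.036 m (towards +x) is fully open; starts at 0 to 0.006. It stays where it is left and takes about 2 N to push.
- cover_rib (a point): Middle of the top of the yellow upright rib on the cover's -x edge: rib 5 mm thick (x), 100 mm long (y), its top 18 mm above the controller's top. Axes as the controller's. Pushed from its -x side it opens the cover.
- plunger (a joint): Reset plunger at the bottom of the hidden hole: 0 up (tripped), 0.008 m fully down (reset). It takes about 5 N and stays down; it moves the green flag up by as much.
- stand: Fixed wooden brush stand, 70 (x) x 150 (y) x 85 (z) mm, origin at the centre of its underside. In the middle of its top is a square hole 18 x 18 mm through it, for the probe. Two upright brushes stand in it at x = 12, y = -60 and y = +60 mm, 9 mm across (bristles 11), up to z = 172 mm.
- stand_hole (a point): Centre of the mouth of the stand's hole, in the stand's top (z = 85 mm); axes as the stand's.
- probe_handle (a point): Centre of the loose reset probe's handle (0.1 to 0.16 kg, 155 mm long): orange, 24 x 24 mm square, 80 mm long, faces along this point's x and y, z up along the probe; below it a steel shaft 9 mm across, 75 mm long. At the start it hangs upright in the stand, the handle's underside resting on the stand's top (handle centre 40 mm above it).
- probe_tip (a point): Almost flat lower end of the probe's shaft, 115 mm below the handle's centre on the probe's axis.
- vase_mid (a point): White vase, loose, 180 mm tall, at most 56 mm across; point on its axis at half height. It stands between the controller and the stand.
- mug_a_mid (a point): White mug, loose, 80 mm across, 95 mm tall, with a handle on its own +y side; point on its axis at half height. Stands in front of the controller.
- mug_b_mid (a point): White mug like the other, loose; point on its axis at half height. Stands beyond the stand.
- glaze_jar_mid (a point): Small amber glaze jar with a white cap, loose, 44 mm across, 55 mm tall; point on its axis at half height. Stands on the controller's top at its +y end.
Things that resemble listed ones, but are neither listed nor needed, are in the scene too. Of the things like the part that bears probe_handle, leave any that is blue or white; of the rest the smaller one is meant.

How it is judged:
On the way, in this order (a step that is already met when the one before it is completed fails the run):
1. the dust cover is pushed back off the slot (joint cover over 28 mm) (value of joint cover above 0.028 m), for 0.2 s.
2. the probe's tip is in the hidden hole and has pressed the plunger down (over 6.5 of its 8 mm) (value of joint plunger above 0.0065 m and z of probe_tip in the frame of controller below 0.048 m and x of probe_tip in the frame of controller between -0.012 and 0.012 m), for 0.1 s.
At the end, for the whole second after the job is handed in: The cover is open by more than 28 mm, the plunger is down by more than 6.5 mm, and the probe stands at rest in the stand's hole: handle's centre within 12 mm of the hole's axis, tip less than 18 mm above the stand's underside (10 mm when fully in), leaning less than 0.12 rad (value of joint cover above 0.028 m and value of joint plunger above 0.0065 m and horizontal distance between probe_handle and stand_hole below 0.012 m and z of probe_tip in the frame of stand below 0.018 m and angle between probe_handle's own z axis and vertical below 0.12 rad and linear speed of probe below 0.02 m/s); the robot touches nothing.
It fails at once if the vase is moved by more than 25 mm or knocked over (distance of vase_mid from where it was at the start of the episode above 0.025 m).
It fails at once if the mug a is moved by more than 25 mm or knocked over (distance of mug_a_mid from where it was at the start of the episode above 0.025 m).
It fails at once if the mug b is moved by more than 25 mm or knocked over (distance of mug_b_mid from where it was at the start of the episode above 0.025 m).
It fails at once if the glaze jar is moved by more than 25 mm or knocked over (distance of glaze_jar_mid from where it was at the start of the episode above 0.025 m).
It also fails if it takes over 72 s, if anything falls off the work surface, if the arm or the gripper's body presses on something with over 40 N, if the wrist force passes 120 N, or if a joint passes its speed limit or range.

ROBOT

A 6-joint arm with a two-finger parallel gripper is mounted at the origin on the work surface. World frame = base frame: x ahead of the robot, y to its left, z up, the work surface at z = 0. Lengths are in m, angles in rad, forces in N, time in s.
With the tool pointing down it reaches from about 0.35 to 0.975 m from the base axis. Payload 4.9 kg.
Tool frame: the origin (TCP) lies at the very end of the fingers, on their centre line; the grasp point (between the pads) lies 19 mm behind it; z points along the fingers, y is the direction in which the jaws open and shut (so a half turn about z gives the same grasp; the last joint's range is limited). The gripper opens to 85 mm and grips with 20 to 120 N. Pads are 22 mm wide; open, the fingers measure 114 mm over their backs; the gripper's body (76 mm by 85 mm) begins 54 mm behind the grasp point. The pads swing forward as they close: fully open they stand 13 mm farther back than shut.
Start: joints at [1.122, 0.053, 1.613, -0, 1.476, -0.119], TCP at [0.202, 0.591, 0.231] pointing down, gripper open.
Joint ranges: [-3.01, 3.01], [-1.01, 2.22], [0.06, 2.58], [-1.02, 4.17], [0.09, 2.62], [-3.14, 3.14]. Speed limits (rad/s): [2.57, 2.57, 3.14, 3.14, 3.14, 3.14].

INTERFACE

Orientations are given as a unit quaternion [w, x, y, z].
In Python, from plant import state, grab_frame, camera_model, job_done, search_frame, masks_of, place_of gives the robot as it stands.
- The arm moves only by the tool drive_tool, never from a script. Its argument "series" is a list of rows, each a list of 2 entries, a list of its own where there are three numbers: the shift along the world's x, y, z in m, then the turn, a rotation vector about the world's x, y, z in degrees. A call has 1 to 8 rows; each row is the pose to reach, as a shift and turn from the pose commanded when the call began; what a row does not reach only later rows make up. A row lasts 1/10 s, in which the tool goes at most 50 mm and 8.59 degrees, less where a joint would pass 70% of its speed; a pose out of reach is approached as far as the arm can. A call with a gripper value outside its range is refused whole. "fingers" is the closure, from -1 (fully open) to 1 (shut), so that 0 is half open, set as the call begins (left out, the last holds). The fingers move at their own pace and stop on an object; the grip force is fixed at half the most. Time passes only in rows, so rows that repeat a pose let the fingers close. It gives the time, the measured TCP pose, the force and the opening at its end, in the units of the state.
- state(): the state, without advancing time (a new reading comes with each control period).
- grab_frame(name): name is "scene" or "side" or "wrist"; returns the picture (384x512x3 uint8, red, green, blue); there is no depth.
- camera_model(name): a dict with "fovy" (degrees; the focal length in pixels is half the picture's height over the tangent of half this angle, whatever the lens; pixels are square), "cx", "cy" (the principal point, pixels), "D" ([k1, k2, p1, p2, k3] as OpenCV has them; the pictures are not rectified), "rvec" (rotation vector, rad) and "tvec" (3), from world to camera coordinates, as OpenCV has them. Camera axes: x right, y down, z forward; pixel columns grow to the right and rows downward; lengths in m; the calibration is good to about 2 mm. A picture is of the moment at which its call begins: read the wrist's pose just before it. camera_model takes no time and is no camera call; for the wrist camera it gives the pose at the moment of the call.
- job_done(): hands the job in, once; it reports no verdict.
Trained networks look in the newest picture that a camera, given by its name, has taken for a name from the list of things; names that differ only in an ending like _2 or _b are one class to them, and where a whole thing is asked for, a point or a joint stands for the part that bears it (a point fixed in the world has none). Each returns a list of dicts, best first, with "confidence" (0 to 1); they miss things now and then, are a little off and sometimes report something else, mostly with a low value. They report only what shows in the picture. A call takes as long as a camera call. They do not tell look-alikes from the thing itself.
- search_frame(camera, name): "location" ([x, y, z] in m, in world coordinates, good to about 4 mm: the middle of the surface that is visible of it).
- masks_of(camera, name): "pixels" (384x512 bool, what is visible of it).
- place_of(camera, name): "location" ([x, y, z] in m, in world coordinates, good to about 4 mm: a listed point, or the origin of a listed thing).
The state is a dict: "time": time; "joint_pos": joint angles; "joint_vel": joint speeds; "joint_efforts": joint torques, N m; "tool_pos": TCP position; "tool_rot": TCP orientation; "contact_force": force on the tool from outside, world axes, zero at the start; "ft_torque": the same for the moment, N m; "gripper_width": opening from 0.0 (shut) to 1.0 (fully open).
Only numpy, scipy, OpenCV 4.12 (cv2) and the standard library are available. Lean on these libraries where they do the work, as an engineer would, in place of code of your own. Each camera call takes 0.05 s, during which the arm holds its last target.

## Working session

There is one attempt and no reset: what is moved stays moved. The work goes in short steps, Python scripts to look and compute and a tool call to move; the robot and the scene stay as the last step left them, time stands still between calls to the robot, and variables do not carry over. Pictures are saved under pics/ and viewed, and the job is handed in when it is done.

Besides the shell and the picture viewer there is one more tool, called after "Call:" by a JSON object that holds its "name" and its "arguments". drive_tool: Moves the arm, as the interface text tells. Its arguments: {"type":"object","properties":{"series":{"type":"array","items":{"type":"array"}},"fingers":{"type":"number"}},"required":["series"]}

```bash
ls; mkdir -p pics; python3 - <<'E'
from plant import *
import cv2
s=state(); print({k:(v if not hasattr(v,'round') else v) for k,v in s.items()})
for n in ["scene","side","wrist"]:
    f=grab_frame(n); cv2.imwrite(f"pics/{n}0.png",f[:,:,::-1])
    print(n,camera_model(n))
    if n!="wrist":
      for q in ["controller","slot_mid","cover_rib","stand","stand_hole","probe_handle","probe_tip","vase_mid","mug_a_mid","glaze_jar_mid"]:
        print(q,[(round(d['confidence'],2),[round(float(x),3) for x in d['location']]) for d in place_of(n,q)])
print(state()['time'])
E
```

```text
pics
{'time': 0.0, 'joint_pos': array([ 1.12199483e+00,  5.33428269e-02,  1.61428456e+00,  8.97991391e-06,
        1.47600239e+00, -1.19000913e-01]), 'joint_vel': array([-2.08591380e-04, -4.47335462e-06, -1.97425693e-04, -1.20495285e-03,
        8.80262287e-04,  1.16854201e-03]), 'joint_efforts': array([-1.66911414e-03, -3.93698430e+01, -3.70160973e+01, -3.61849980e-04,
        7.31302847e-03,  1.29316536e-06]), 'tool_pos': array([0.20213615, 0.59075571, 0.23007736]), 'tool_rot': array([-2.89592332e-04,  1.64154317e-01,  9.86434145e-01, -9.76536390e-04]), 'contact_force': array([ 0.31534448, -0.88141796, -0.93914644]), 'ft_torque': array([ 0.01550122, -0.02114158,  0.00878834]), 'gripper_width': 0.9946519470948786}
scene {'fovy': 49.527661340509646, 'cx': 249.97983536601808, 'cy': 195.97326352522242, 'D': array([-0.12520572,  0.        ,  0.        ,  0.        ,  0.        ]), 'rvec': array([ 1.28109622,  2.3563294 , -0.86132153]), 'tvec': array([ 0.29241117, -0.29197091,  1.38425037])}
controller [(0.62, [0.549, -0.204, 0.002])]
slot_mid [(0.63, [0.551, -0.201, 0.066])]
cover_rib [
[... 905 characters left out ...]
])]
stand [(0.79, [0.512, 0.192, 0.004])]
stand_hole [(0.67, [0.513, 0.193, 0.087])]
probe_handle [(0.97, [0.645, 0.098, 0.155]), (0.84, [0.399, 0.216, 0.153]), (0.73, [0.511, 0.19, 0.131]), (0.71, [0.398, 0.141, 0.111])]
probe_tip [(0.79, [0.402, 0.135, 0.001]), (0.78, [0.64, 0.098, 0.002])]
vase_mid [(0.65, [0.563, -0.011, 0.09])]
mug_a_mid [(0.57, [0.419, -0.239, 0.046])]
glaze_jar_mid [(0.93, [0.552, -0.11, 0.095])]
wrist {'fovy': 71.64850418821351, 'cx': 259.21215953609027, 'cy': 186.72552688712636, 'D': array([0.01006993, 0.        , 0.        , 0.        , 0.        ]), 'rvec': array([-2.35290723, -1.6831396 , -0.24987949]), 'tvec': array([-0.62539898, -0.03798867,  0.37838006])}
1.15
```

View pics/scene0.png

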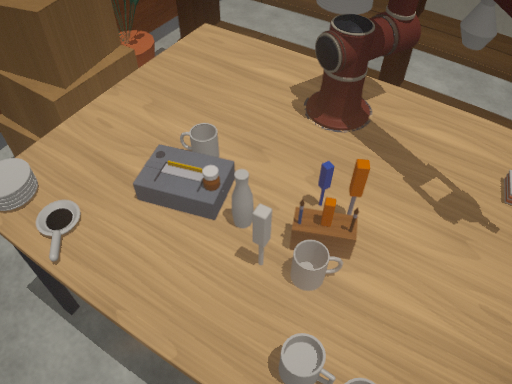

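View pics/side0.png

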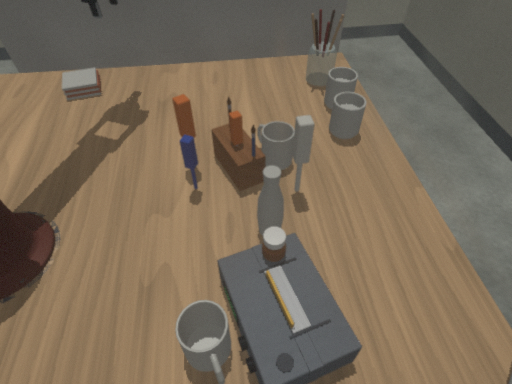

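View pics/wrist0.png

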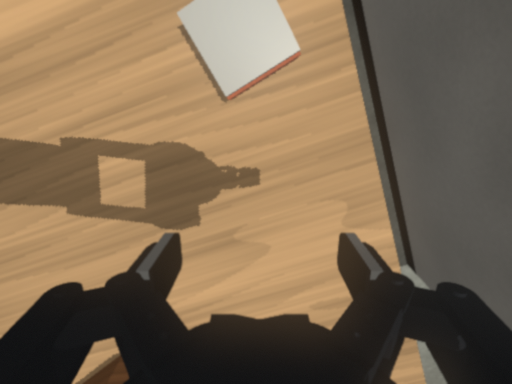

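```bash
python3 - <<'E'
from plant import *
import cv2,numpy as np
sc=cv2.imread('pics/scene0.png'); sd=cv2.imread('pics/side0.png')
def crop(im,x0,y0,x1,y1,k,n):
    cv2.imwrite(n,cv2.resize(im[y0:y1,x0:x1],None,fx=k,fy=k,interpolation=cv2.INTER_CUBIC))
crop(sc,280,150,380,260,5,'pics/c1.png')
crop(sd,200,225,360,384,3.7,'pics/c2.png')
crop(sd,165,85,325,205,5,'pics/c3.png')
crop(sc,130,115,260,225,5,'pics/c4.png')
E
```

```text
(no output)
```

View pics/c1.png

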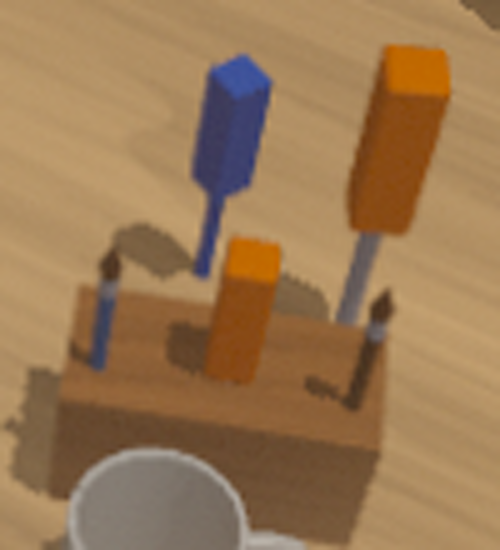

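View pics/c2.png

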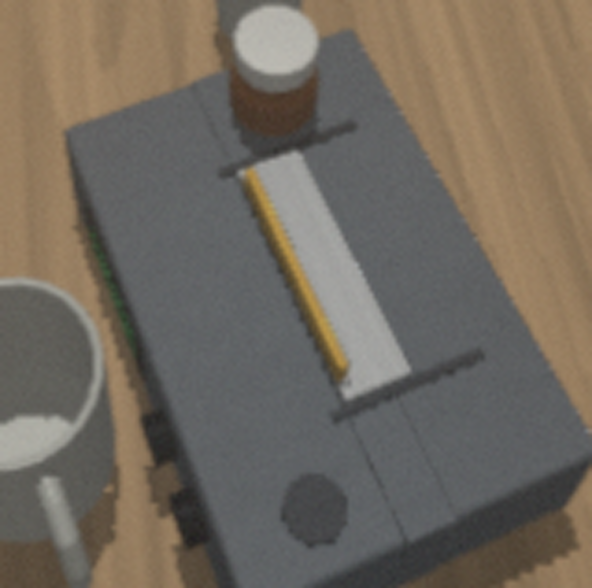

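View pics/c3.png

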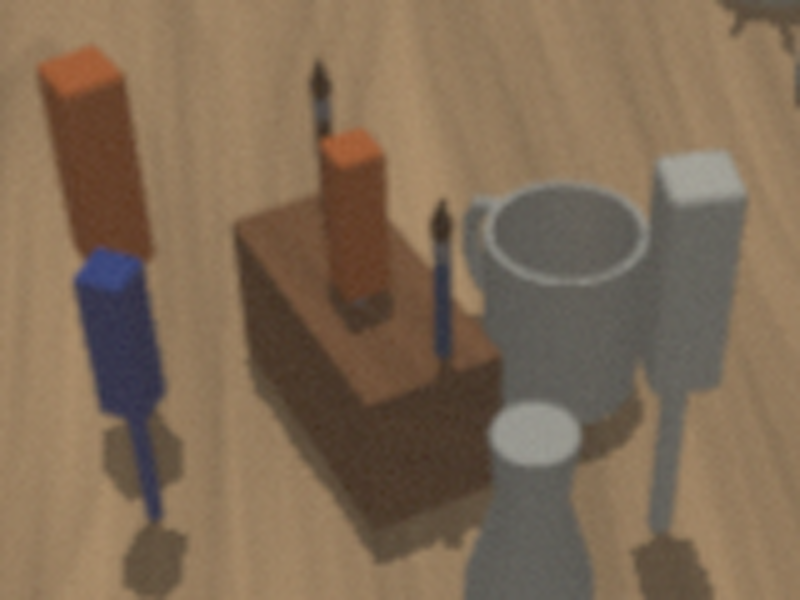

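View pics/c4.png

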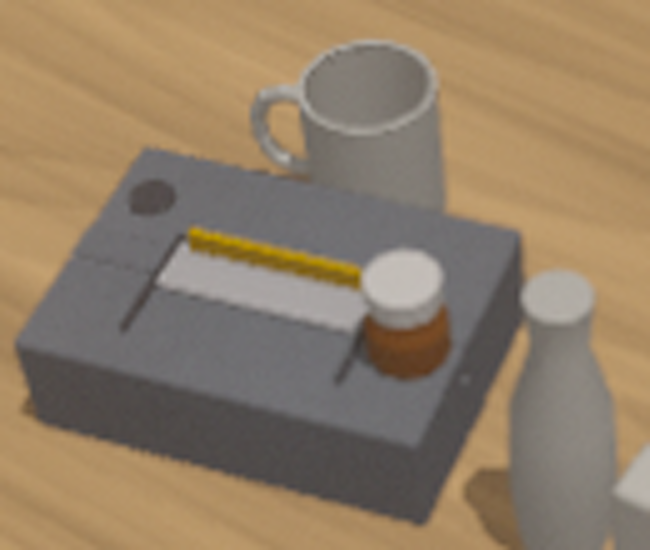

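```bash
cat > h.py <<'E'
import numpy as np,cv2
from plant import *
from scipy.optimize import least_squares
def proj(n,P,cm=None):
    m=cm or camera_model(n); f=192/np.tan(np.radians(m['fovy']/2))
    K=np.array([[f,0,m['cx']],[0,f,m['cy']],[0,0,1]])
    return cv2.projectPoints(np.atleast_2d(np.array(P,float)),m['rvec'],m['tvec'],K,m['D'])[0][:,0]
def ray(n,px,z,cm=None):
    m=cm or camera_model(n); f=192/np.tan(np.radians(m['fovy']/2))
    K=np.array([[f,0,m['cx']],[0,f,m['cy']],[0,0,1]])
    u=cv2.undistortPoints(np.array(px,float).reshape(-1,1,2),K,m['D'])[:,0]
    R=cv2.Rodrigues(m['rvec'])[0]; c=-R.T@np.ravel(m['tvec'])
    d=np.c_[u,np.ones(len(u))]@R
    return c+d*((z-c[2])/d[:,2])[:,None]
def fit(obs,z,x0):
    # obs: (cam,[lx,ly],[u,v])
    def f(p):
        c,s=np.cos(p[2]),np.sin(p[2]); r=[]
        for n,l,px in obs:
            P=[p[0]+c*l[0]-s*l[1],p[1]+s*l[0]+c*l[1],z]
            r+=list(proj(n,P)[0]-px)
        return np.array(r)
    o=least_squares(f,x0,loss='soft_l1'); return o.x,f(o.x).reshape(-1,2)
E
python3 - <<'E'
from h import *
np.set_printoptions(precision=4,suppress=True)
S,D='scene','side'
def c2(u,v):return np.array([200+u/3.7,225+v/3.7])
def c3(u,v):return np.array([165+u/5,85+v/5])
def c1(u,v):return np.array([280+u/5,150+v/5])
def c4(u,v):return np.array([130+u/5,115+v/5])
ctl=[(D,[-.08,.115],c2(68,132)),(D,[.08,.115],c2(350,30)),(D,[.08,-.115],c2(592,455)),(S,[-.08,-.115],c4(148,150)),(S,[-.08,.115],c4(520,235)),(S,[.08,-.115],c4(20,348)),(S,[.08,.115],c4(418,443))]
p,r=fit(ctl,.07,[.55,-.2,0]);print('ctl',p,r.tolist())
st=[(D,[-.035,.075],c3(237,222)),(D,[-.035,-.075],c3(372,405)),(D,[.035,-.075],c3(500,352)),(S,[-.035,-.075],c1(80,285)),(S,[-.035,.075],c1(388,335)),(S,[.035,-.075],c1(62,400)),(S,[.035,.075],c1(380,450))]
p,r=fit(st,.085,[.51,.19,0]);print('stand',p,r.tolist())
for k,l in [('side',[c3(320,143),c3(360,128),c3(385,150),c3(343,167)]),('scene',[c1(230,238),c1(280,245),c1(277,285),c1(222,275)])]:
    q=ray(k,l,.165);print(k,q.mean(0),q.tolist()); print(np.degrees(np.arctan2(*(np.roll(q,-1,0)-q)[:,1::-1].T))%90)
print('rib',ray('side',[c2(248,170),c2(347,372)],.088),ray('scene',[c4(190,233),c4(358,275)],.088))
print('vase top',ray('side',[c3(535,437)],.18),ray('scene',[c4(560,297)],.18))
E
```

```text
ctl [ 0.5507 -0.2019  0.2471] [[-3.0013238301744423, -2.8466416702694914], [-0.06833742993012493, -1.8987700605053135], [0.8488981002969354, -0.30754507057110914], [-0.7381918628580593, -2.497428054954298], [0.3329157503152089, -1.4592879626329704], [-2.7884746381980676, -2.569994156764494], [-1.5564520667137742, 0.31962480280890304]]
stand [0.5132 0.1948 0.3727] [[-1.608389822726167, -1.4428542479367792], [-1.412828561522815, -1.1829860637689649], [0.2223927998389854, -0.8599394195280752], [-0.8694531135297439, 0.004898905266117026], [-0.4536307329680085, -0.2992079146015669], [-1.3364300954006012, 0.17273483545281465], [-0.14520065272097327, 0.6198976784887122]]
side [0.5128 0.1895 0.165 ] [[0.49901202577125203, 0.19419864712081442, 0.16500000000000004], [0.5176195941946248, 0.20298063862744659, 0.16500000000000004], [0.5270508868842443, 0.1852535077373169, 0.16500000000000004], [0.5076216092860544, 0.17544332727008533, 0.16500000000000004]]
[25.2653 28.0141 26.79   24.6574]
scene [0.5128 0.1968 0.165 ] [[0.506472425962499, 0.1827115913850361, 0.16500000000000004], [0.4980008702093788, 0.20331201245111305, 0.16500000000000004], [0.519361289156353, 0.21202504885584628, 0.16500000000000004], [0.5274117662760696, 0.18915794144222664, 0.16500000000000004]]
[22.354  22.1908 19.3949 17.1114]
rib [[ 0.5327 -0.1583  0.088 ]
 [ 0.5596 -0.2553  0.088 ]] [[ 0.5582 -0.2464  0.088 ]
 [ 0.5342 -0.1516  0.088 ]]
vase top [[ 0.5618 -0.0139  0.18  ]] [[ 0.5607 -0.0051  0.18  ]]
```

The small orange handle at scene (328,212) / side (236,128) stands in the stand's hole. It fits the description: it isn't blue or white, and it is smaller than the other orange one at scene (359,178). First the cover: I move above the controller with the fingers shut.

Call:
{"name": "drive_tool", "arguments": {"series": [[[0.015, -0.04, 0.03], [0, 0, 0]], [[0.03, -0.08, 0.06], [0, 0, 4]], [[0.045, -0.12, 0.09], [0, 0, 8]], [[0.06, -0.16, 0.1], [0, 0, 12]], [[0.075, -0.2, 0.1], [0, 0, 16]], [[0.09, -0.24, 0.1], [0, 0, 20]], [[0.105, -0.28, 0.1], [0, 0, 24]], [[0.12, -0.32, 0.1], [0, 0, 28]]], "fingers": 1}}

```text
time: 1.95
tool_pos: [0.3226, 0.2697, 0.3316]
tool_rot: [0.0, -0.081, 0.997, 0.0]
contact_force: [1.0, -0.3, 0.3]
gripper_width: 0.001
```

Call:
{"name": "drive_tool", "arguments": {"series": [[[0.015, -0.045, 0], [0, 0, 2]], [[0.03, -0.09, 0], [0, 0, 5]], [[0.045, -0.135, 0], [0, 0, 5]], [[0.06, -0.18, 0], [0, 0, 5]], [[0.075, -0.225, 0], [0, 0, 5]], [[0.09, -0.27, 0], [0, 0, 5]], [[0.105, -0.315, 0], [0, 0, 5]], [[0.12, -0.36, 0], [0, 0, 5]]]}}

```text
time: 2.75
tool_pos: [0.4426, -0.0908, 0.3317]
tool_rot: [0.001, -0.122, 0.992, -0.0]
contact_force: [0.6, -0.0, 0.2]
gripper_width: -0.003
```

Call:
{"name": "drive_tool", "arguments": {"series": [[[0.01, -0.04, 0], [0, 0, 0]], [[0.02, -0.08, -0.01], [0, 0, 0]], [[0.03, -0.11, -0.03], [0, 0, 0]], [[0.03, -0.11, -0.03], [0, 0, 0]], [[0.03, -0.11, -0.03], [0, 0, 0]]]}}

```text
time: 3.25
tool_pos: [0.4721, -0.1989, 0.3006]
tool_rot: [-0.001, -0.122, 0.993, 0.001]
contact_force: [0.1, -0.1, -0.5]
gripper_width: -0.002
```

```bash
python3 - <<'E'
from h import *
np.set_printoptions(precision=4,suppress=True)
s=state();m=camera_model('wrist');f=grab_frame('wrist');cv2.imwrite('pics/w1.png',f[:,:,::-1])
R=cv2.Rodrigues(m['rvec'])[0];print(s['tool_pos'],'cam',-R.T@np.ravel(m['tvec']),R[2])
np.save('w1.npy',np.r_[np.ravel(m['rvec']),np.ravel(m['tvec'])])
for q in ["slot_mid","cover_rib"]: print(q,[(round(d['confidence'],2),d['location']) for d in place_of('wrist',q)])
E
```

```text
[ 0.4721 -0.1989  0.3006] cam [ 0.4008 -0.2169  0.4431] [ 0.2794  0.0722 -0.9575]
slot_mid [(0.66, [0.5525, -0.2035, 0.0698])]
cover_rib [(0.95, [0.5421, -0.2021, 0.0913])]
```

View pics/w1.png

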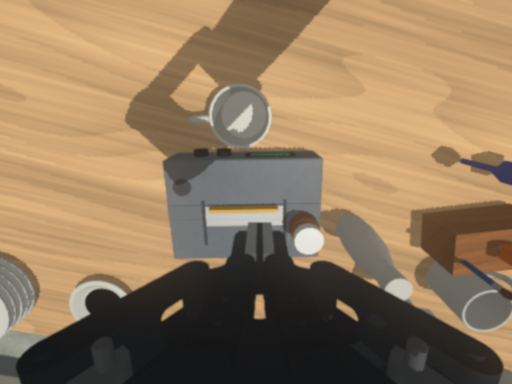

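```bash
python3 - <<'E'
from h import *
im=cv2.imread('pics/w1.png');cv2.imwrite('pics/w1c.png',cv2.resize(im[140:270,155:335],None,fx=4,fy=4,interpolation=cv2.INTER_CUBIC))
E
```

```text
(no output)
```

View pics/w1c.png

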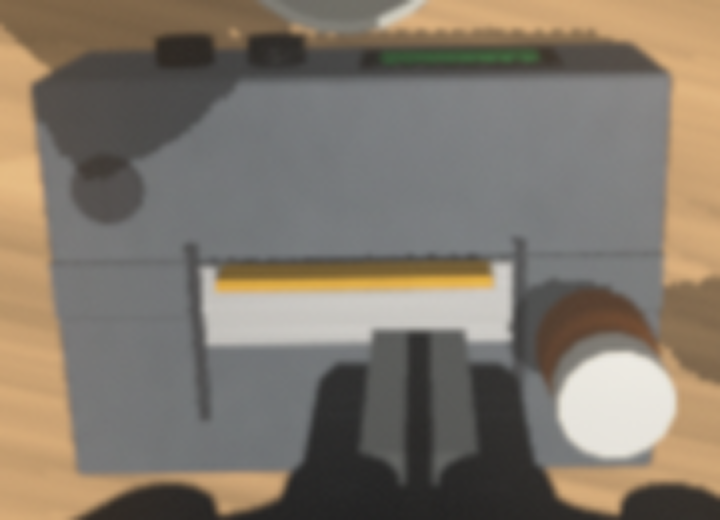

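```bash
python3 - <<'E'
from h import *
np.set_printoptions(precision=4,suppress=True)
cm=camera_model('wrist')
c=lambda *a:np.array([[155+u/4,140+v/4] for u,v in a])
q=ray('wrist',c((35,88),(668,75),(78,472),(652,465)),.07,cm);print(q,q.mean(0))
e=(q[1]-q[0],q[3]-q[2]);print([np.degrees(np.arctan2(-a[0],a[1])) for a in e],[np.linalg.norm(a) for a in e])
r=ray('wrist',c((217,285),(494,282)),.088,cm);print(r,r.mean(0))
s=q.mean(0)
y=.248
d=r.mean(0)-s;print('rib local',d[0]*np.cos(y)+d[1]*np.sin(y),-d[0]*np.sin(y)+d[1]*np.cos(y))
E
```

```text
[[ 0.5093 -0.3296  0.07  ]
 [ 0.4491 -0.1115  0.07  ]
 [ 0.6606 -0.2902  0.07  ]
 [ 0.601  -0.0684  0.07  ]] [ 0.555  -0.1999  0.07  ]
[np.float64(15.440856802536285), np.float64(15.035376847488783)] [np.float64(0.2262288541299262), np.float64(0.22963445298326773)]
[[ 0.5598 -0.2502  0.088 ]
 [ 0.5341 -0.1536  0.088 ]] [ 0.547  -0.2019  0.088 ]
rib local -0.008265765168706404 6.903995858094868e-05
```

Call:
{"name": "drive_tool", "arguments": {"series": [[[0.024, -0.005, -0.03], [0, 0, 1]], [[0.048, -0.01, -0.06], [0, 0, 1]], [[0.048, -0.01, -0.1], [0, 0, 1]], [[0.048, -0.01, -0.14], [0, 0, 1]], [[0.048, -0.01, -0.18], [0, 0, 1]], [[0.048, -0.01, -0.2], [0, 0, 1]], [[0.048, -0.01, -0.21], [0, 0, 1]], [[0.048, -0.01, -0.21], [0, 0, 1]]]}}

```text
time: 4.2
tool_pos: [0.5202, -0.2078, 0.0909]
tool_rot: [-0.0, -0.132, 0.991, 0.0]
contact_force: [-0.4, 0.5, 0.7]
gripper_width: -0.001
```

Call:
{"name": "drive_tool", "arguments": {"series": [[[0, 0, -0.006], [0, 0, 0]], [[0, 0, -0.011], [0, 0, 0]], [[0, 0, -0.011], [0, 0, 0]], [[0, 0, -0.011], [0, 0, 0]]]}}

```text
time: 4.6
tool_pos: [0.5207, -0.2089, 0.0809]
tool_rot: [0.0, -0.131, 0.991, -0.0]
contact_force: [0.2, 0.0, 0.2]
gripper_width: -0.001
```

Call:
{"name": "drive_tool", "arguments": {"series": [[[0.005, 0.0013, -0.002], [0, 0, 0]], [[0.01, 0.0026, -0.002], [0, 0, 0]], [[0.014, 0.0037, -0.002], [0, 0, 0]], [[0.018, 0.0048, -0.002], [0, 0, 0]], [[0.022, 0.0059, -0.002], [0, 0, 0]], [[0.026, 0.007, -0.002], [0, 0, 0]], [[0.03, 0.008, -0.002], [0, 0, 0]], [[0.034, 0.009, -0.002], [0, 0, 0]]]}}

```text
time: 5.4
tool_pos: [0.5547, -0.1997, 0.0784]
tool_rot: [-0.0, -0.131, 0.991, -0.0]
contact_force: [-1.4, -0.9, 0.6]
gripper_width: 0.002
```

```bash
python3 - <<'E'
from h import *
for n in ['side','wrist']:
    f=grab_frame(n);cv2.imwrite(f'pics/{n}2.png',f[:,:,::-1])
im=cv2.imread('pics/side2.png');a=cv2.resize(im[225:384,200:360],None,fx=2.5,fy=2.5)
im=cv2.imread('pics/wrist2.png');b=cv2.resize(im[:,:],(400,300))
b=cv2.copyMakeBorder(b,0,a.shape[0]-300,0,0,0)
cv2.imwrite('pics/p2.png',np.hstack([a,b]))
E
```

```text
(no output)
```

View pics/p2.png

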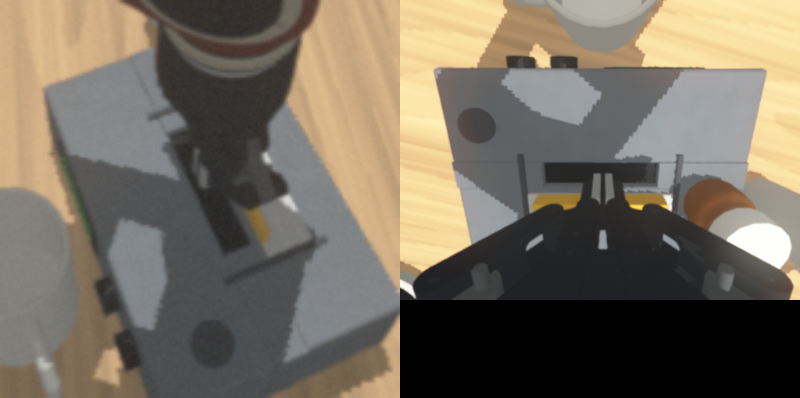

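The cover is sliding and the slot is showing: dark, in the wrist half at about (600,172). I'll push on to the stop in small steps.

Call:
{"name": "drive_tool", "arguments": {"series": [[[0.003, 0.0008, 0], [0, 0, 0]], [[0.006, 0.0016, 0], [0, 0, 0]], [[0.006, 0.0016, 0], [0, 0, 0]]]}}

```text
time: 5.8
tool_pos: [0.5604, -0.1979, 0.0782]
tool_rot: [-0.0, -0.132, 0.991, 0.0]
contact_force: [-1.3, -0.0, 0.2]
gripper_width: 0.0
```

Call:
{"name": "drive_tool", "arguments": {"series": [[[0.002, 0.0005, 0], [0, 0, 0]], [[0.004, 0.001, 0], [0, 0, 0]], [[0.004, 0.001, 0], [0, 0, 0]]]}}

```text
time: 6.1
tool_pos: [0.5606, -0.1978, 0.0781]
tool_rot: [-0.005, -0.132, 0.991, 0.0]
contact_force: [-15.9, -3.0, 10.1]
gripper_width: 0.002
```

End stop reached: the TCP stayed put at 16 N. Now back off, rise and look.

Call:
{"name": "drive_tool", "arguments": {"series": [[[-0.01, -0.0026, 0], [0, 0, 0]], [[-0.02, -0.005, 0], [0, 0, 0]], [[-0.03, -0.005, 0.03], [0, 0, 0]], [[-0.05, -0.005, 0.07], [0, 0, 0]], [[-0.08, -0.005, 0.11], [0, 0, 0]], [[-0.11, -0.005, 0.14], [0, 0, 0]], [[-0.13, -0.01, 0.15], [0, 0, 0]], [[-0.13, -0.01, 0.15], [0, 0, 0]]]}}

```text
time: 6.9
tool_pos: [0.4341, -0.208, 0.2312]
tool_rot: [0.002, -0.131, 0.991, -0.002]
contact_force: [-0.7, -0.4, -0.4]
gripper_width: 0.0
```

```bash
python3 - <<'E'
from h import *
np.set_printoptions(precision=4,suppress=True)
print(state()['tool_pos'])
cm=camera_model('wrist');f=grab_frame('wrist');cv2.imwrite('pics/w3.png',f[:,:,::-1])
import pickle;pickle.dump(cm,open('w3.pkl','wb'))
print(place_of('wrist','slot_mid'),place_of('wrist','cover_rib'))
p=proj('wrist',[[.553,-.2005,.07]],cm)[0].astype(int);print(p)
E
```

```text
[ 0.4341 -0.208   0.2312]
[{'location': [0.5518, -0.2048, 0.0689], 'confidence': 0.88}] []
[241 258]
```

View pics/w3.png

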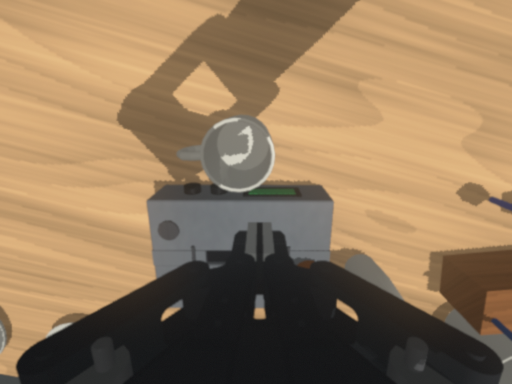

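```bash
python3 - <<'E'
from h import *
for n in ['side','scene']:
    f=grab_frame(n);cv2.imwrite(f'pics/{n}3.png',f[:,:,::-1])
    print(place_of(n,'slot_mid'),place_of(n,'cover_rib'))
im=cv2.imread('pics/side3.png');a=cv2.resize(im[225:375,210:360],(600,600),interpolation=cv2.INTER_CUBIC)
cv2.imwrite('pics/p3a.png',a)
im=cv2.imread('pics/scene3.png');a=cv2.resize(im[125:215,130:250],None,fx=5,fy=5,interpolation=cv2.INTER_CUBIC)
cv2.imwrite('pics/p3b.png',a)
E
```

```text
[{'location': [0.5505, -0.1989, 0.0672], 'confidence': 0.84}, {'location': [0.5123, 0.1873, 0.1285], 'confidence': 0.26}] [{'location': [0.573, -0.2009, 0.0904], 'confidence': 0.59}]
[{'location': [0.5523, -0.2021, 0.0693], 'confidence': 0.82}] [{'location': [0.5719, -0.1952, 0.088], 'confidence': 0.77}]
```

View pics/p3a.png

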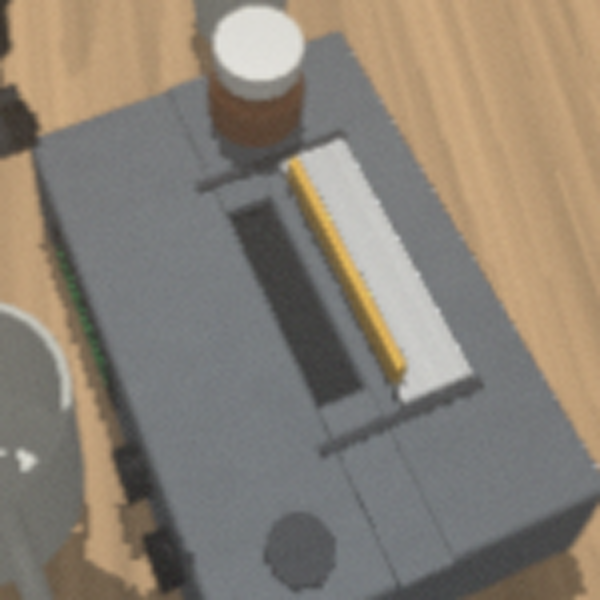

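View pics/p3b.png

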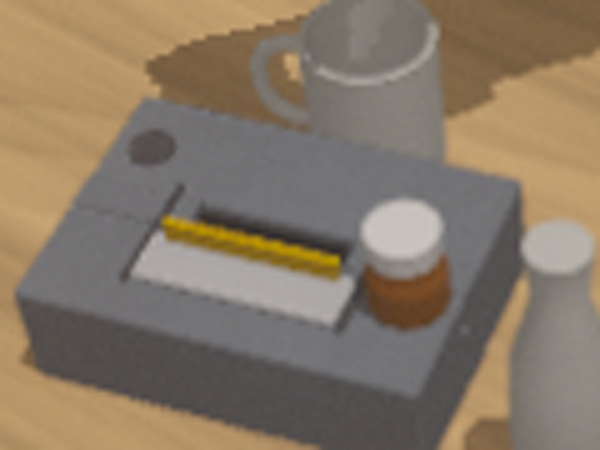

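```bash
python3 - <<'E'
from h import *
np.set_printoptions(precision=4,suppress=True)
q=ray('side',[[210+u/4,225+v/4] for u,v in [(230,213),(270,198),(362,387),(322,406)]],.07)
print(q,q.mean(0)); 
for a,b in [(1,2),(0,3)]:
    d=q[a]-q[b];print(np.degrees(np.arctan2(-d[0],d[1])),np.linalg.norm(d))
q=ray('scene',[[130+u/5,125+v/5] for u,v in [(203,205),(352,243)]],.07);print(q)  # far edge -x
print(ray('scene',[[130+u/5,125+v/5] for u,v in [(163,222),(340,262)]],.088))
print(ray('side',[[210+u/4,225+v/4] for u,v in [(295,162),(403,368)]],.088))
import pickle
cm=pickle.load(open('w3.pkl','rb'))
im=cv2.imread('pics/w3.png');cv2.imwrite('pics/w3c.png',cv2.resize(im[175:310,140:350],None,fx=3.8,fy=3.8,interpolation=cv2.INTER_CUBIC))
E
```

```text
[[ 0.5333 -0.1626  0.07  ]
 [ 0.5518 -0.1577  0.07  ]
 [ 0.5742 -0.2442  0.07  ]
 [ 0.5569 -0.2495  0.07  ]] [ 0.554  -0.2035  0.07  ]
14.494083195220469 0.08932383403156695
15.181873648640737 0.09011723174652787
[[ 0.555  -0.2434  0.07  ]
 [ 0.5337 -0.1581  0.07  ]]
[[ 0.588  -0.2396  0.088 ]
 [ 0.5602 -0.1434  0.088 ]]
[[ 0.5631 -0.1517  0.088 ]
 [ 0.5885 -0.2457  0.088 ]]
```

View pics/w3c.png

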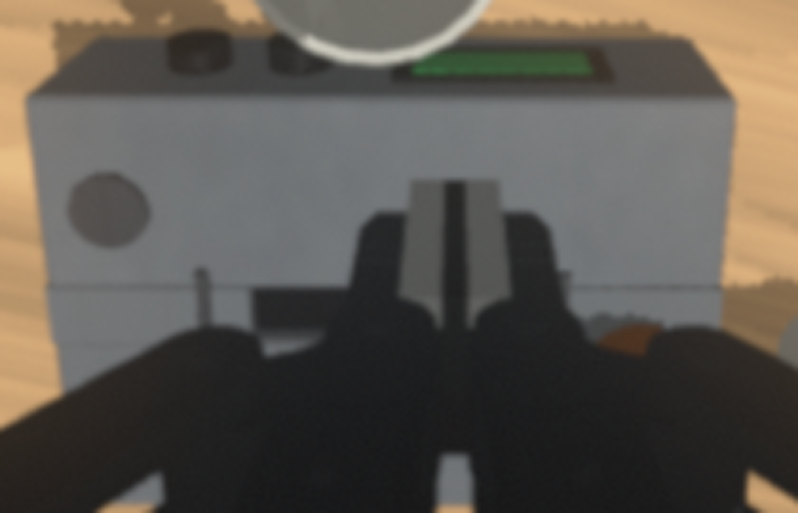

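Call:
{"name": "drive_tool", "arguments": {"series": [[[0, 0.02, 0.04], [0, 0, -8]], [[0, 0.05, 0.08], [0, 0, -16]], [[0.005, 0.09, 0.1], [0, 0, -24]], [[0.01, 0.13, 0.1], [0, 0, -32]], [[0.015, 0.17, 0.1], [0, 0, -40]], [[0.02, 0.21, 0.1], [0, 0, -48]], [[0.025, 0.25, 0.1], [0, 0, -56]], [[0.03, 0.29, 0.1], [0, 0, -64]]], "fingers": -0.3}}

```text
time: 8.15
tool_pos: [0.4641, 0.0793, 0.3281]
tool_rot: [0.0, 0.401, 0.916, 0.0]
contact_force: [0.8, 0.5, 0.8]
gripper_width: 0.651
```

Call:
{"name": "drive_tool", "arguments": {"series": [[[0.005, 0.04, 0], [0, 0, -8]], [[0.008, 0.08, 0], [0, 0, -16]], [[0.012, 0.12, 0], [0, 0, -19]], [[0.016, 0.16, 0], [0, 0, -19]], [[0.016, 0.183, 0], [0, 0, -19]], [[0.016, 0.183, 0], [0, 0, -19]], [[0.016, 0.183, 0], [0, 0, -19]]]}}

```text
time: 8.85
tool_pos: [0.4799, 0.2607, 0.3277]
tool_rot: [-0.0, 0.544, 0.839, -0.001]
contact_force: [0.4, 0.7, 0.2]
gripper_width: 0.649
```

```bash
python3 - <<'E'
from h import *
import pickle
np.set_printoptions(precision=4,suppress=True)
print(state()['tool_pos'])
cm=camera_model('wrist');f=grab_frame('wrist');cv2.imwrite('pics/w4.png',f[:,:,::-1])
pickle.dump(cm,open('w4.pkl','wb'))
for q in ['stand_hole','probe_handle','stand']:print(q,[(round(d['confidence'],2),np.array(d['location'])) for d in place_of('wrist',q)])
E
```

```text
[0.4799 0.2607 0.3277]
stand_hole [(0.81, array([0.5128, 0.1925, 0.0872]))]
probe_handle [(0.81, array([0.4024, 0.217 , 0.1499])), (0.73, array([0.4053, 0.1375, 0.1139])), (0.71, array([ 0.4185, -0.2383,  0.05  ])), (0.65, array([0.6476, 0.098 , 0.1552])), (0.59, array([0.5117, 0.1966, 0.127 ]))]
stand [(0.56, array([ 0.5109,  0.1879, -0.0011]))]
```

View pics/w4.png

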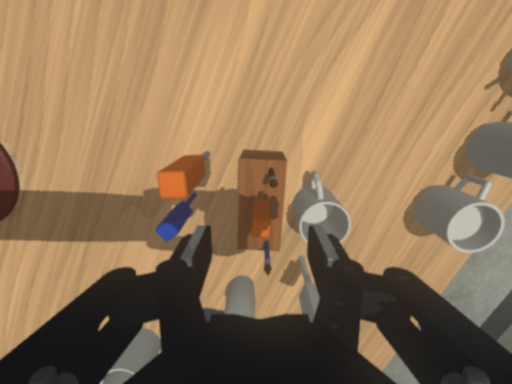

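```bash
python3 - <<'E'
from h import *
im=cv2.imread('pics/w4.png');cv2.imwrite('pics/w4c.png',cv2.resize(im[140:285,200:330],None,fx=4,fy=4,interpolation=cv2.INTER_CUBIC))
E
```

```text
(no output)
```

View pics/w4c.png

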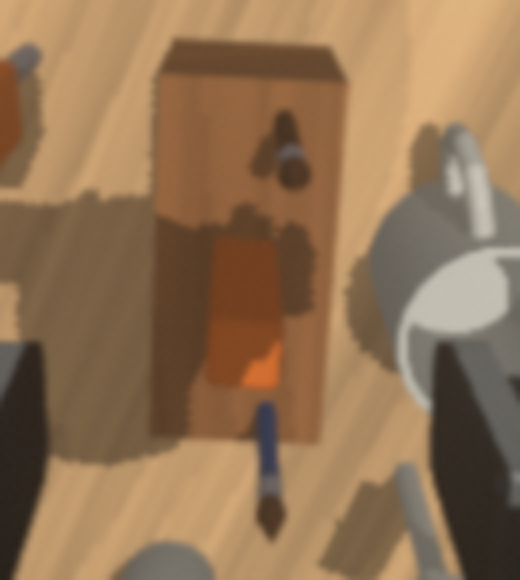

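```bash
python3 - <<'E'
from h import *
import pickle
np.set_printoptions(precision=4,suppress=True)
cm=pickle.load(open('w4.pkl','rb'))
c=lambda *a:np.array([[200+u/4,140+v/4] for u,v in a])
q=ray('wrist',c((162,76),(347,82),(320,442),(152,435)),.085,cm);print(q,q.mean(0))
for a,b in [(0,3),(1,2),(0,1),(3,2)]:
    d=q[a]-q[b];print(np.degrees(np.arctan2(d[1],d[0]))%90,np.linalg.norm(d))
b=ray('wrist',c((217,238),(278,238)),.085,cm);t=ray('wrist',c((207,384),(279,388)),.165,cm);print(b,t)
for d in (b[1]-b[0],t[1]-t[0]):print(np.degrees(np.arctan2(d[1],d[0])),np.linalg.norm(d))
print('centre est',(b.mean(0)+t.mean(0))/2)
E
```

```text
[[0.4549 0.2494 0.085 ]
 [0.5178 0.2752 0.085 ]
 [0.5727 0.1368 0.085 ]
 [0.509  0.1117 0.085 ]] [0.5136 0.1933 0.085 ]
21.42527638653847 0.14797873008047382
21.629578778630318 0.14891804230920003
22.276119050692074 0.06791535111158468
21.48399695896353 0.068438902050743
[[0.4988 0.2001 0.085 ]
 [0.5201 0.2097 0.085 ]] [[0.5056 0.1805 0.165 ]
 [0.527  0.1886 0.165 ]]
24.1624932852247 0.023405542611531906
20.648594446435943 0.02289918571865408
centre est [0.5129 0.1947 0.125 ]
```

Call:
{"name": "drive_tool", "arguments": {"series": [[[0.015, -0.03, -0.02], [0, 0, -2]], [[0.033, -0.066, -0.04], [0, 0, -2]], [[0.033, -0.066, -0.08], [0, 0, -2]], [[0.033, -0.066, -0.12], [0, 0, -2]], [[0.033, -0.066, -0.16], [0, 0, -2]], [[0.033, -0.066, -0.19], [0, 0, -2]], [[0.033, -0.066, -0.205], [0, 0, -2]], [[0.033, -0.066, -0.205], [0, 0, -2]]]}}

```text
time: 9.85
tool_pos: [0.5115, 0.1935, 0.121]
tool_rot: [-0.002, 0.559, 0.829, -0.002]
contact_force: [0.1, -1.0, -0.5]
gripper_width: 0.652
```

```bash
python3 - <<'E'
from h import *
s=state();print(s['tool_pos'],s['contact_force'])
f=grab_frame('side');g=grab_frame('wrist')
a=cv2.resize(f[70:220,150:350],None,fx=2,fy=2)
b=cv2.resize(g,(400,300));cv2.imwrite('pics/p5.png',np.hstack([a,b])[:,:,::-1])
E
```

```text
[0.5115086  0.19346224 0.12099128] [ 0.10609945 -0.99113888 -0.45093168]
```

View pics/p5.png

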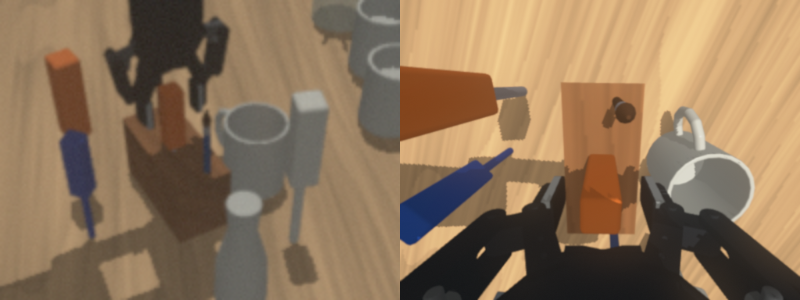

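The small orange handle is centred between the fingers (wrist half, about (601,200)). Closing.

Call:
{"name": "drive_tool", "arguments": {"series": [[[0, 0, 0], [0, 0, 0]], [[0, 0, 0], [0, 0, 0]], [[0, 0, 0], [0, 0, 0]], [[0, 0, 0], [0, 0, 0]], [[0, 0, 0], [0, 0, 0]], [[0, 0, 0], [0, 0, 0]]], "fingers": 1}}

```text
time: 10.55
tool_pos: [0.5141, 0.1948, 0.1251]
tool_rot: [0.001, 0.559, 0.829, 0.001]
contact_force: [-0.3, -0.4, 5.9]
gripper_width: 0.274
```

Call:
{"name": "drive_tool", "arguments": {"series": [[[0, 0, 0.01], [0, 0, 0]], [[0, 0, 0.03], [0, 0, 0]], [[0, 0, 0.06], [0, 0, 0]], [[0, 0, 0.1], [0, 0, 0]], [[0, 0, 0.14], [0, 0, 0]], [[0, 0, 0.18], [0, 0, 0]], [[0, 0, 0.2], [0, 0, 0]], [[0, 0, 0.2], [0, 0, 0]]]}}

```text
time: 11.35
tool_pos: [0.5143, 0.1949, 0.3279]
tool_rot: [0.002, 0.559, 0.829, 0.003]
contact_force: [-0.1, 0.5, -0.9]
gripper_width: 0.275
```

```bash
python3 - <<'E'
from h import *
s=state();print(s['tool_pos'],s['contact_force'],s['gripper_width'])
f=grab_frame('side');g=grab_frame('scene')
a=cv2.resize(f,(400,300))
b=cv2.resize(g[50:260,180:460],(400,300));cv2.imwrite('pics/p6.png',np.hstack([a,b])[:,:,::-1])
for n in ['side','scene']:
  for q in ['probe_tip','probe_handle']: print(n,q,[(round(d['confidence'],2),np.round(d['location'],3)) for d in place_of(n,q)])
E
```

```text
[0.51427014 0.19485034 0.32791752] [-0.05443383  0.53918671 -0.92195082] 0.2747774080375065
side probe_tip [(0.97, array([0.514, 0.192, 0.21 ])), (0.69, array([ 0.403,  0.135, -0.   ])), (0.56, array([0.64 , 0.094, 0.   ]))]
side probe_handle [(0.75, array([0.396, 0.218, 0.15 ])), (0.75, array([0.644, 0.097, 0.156])), (0.68, array([0.399, 0.142, 0.112])), (0.58, array([0.51 , 0.194, 0.33 ]))]
scene probe_tip [(0.93, array([ 0.394,  0.217, -0.002])), (0.83, array([ 0.406,  0.138, -0.002])), (0.68, array([0.641, 0.103, 0.001])), (0.52, array([0.511, 0.196, 0.208]))]
scene probe_handle [(0.96, array([0.399, 0.135, 0.115])), (0.91, array([0.645, 0.094, 0.152])), (0.86, array([0.399, 0.217, 0.148])), (0.74, array([0.513, 0.196, 0.326]))]
```

View pics/p6.png

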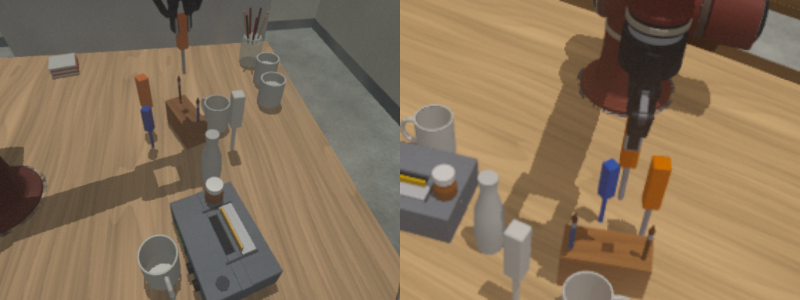

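Call:
{"name": "drive_tool", "arguments": {"series": [[[0.0, -0.02, 0.03], [0, 0, 0]], [[0.003, -0.06, 0.04], [0, 0, 0]], [[0.008, -0.1, 0.04], [0, 0, 0]], [[0.013, -0.14, 0.04], [0, 0, 0]], [[0.018, -0.18, 0.04], [0, 0, 0]], [[0.023, -0.22, 0.04], [0, 0, 0]], [[0.028, -0.26, 0.04], [0, 0, 0]], [[0.033, -0.3, 0.04], [0, 0, 0]]]}}

```text
time: 12.45
tool_pos: [0.5456, -0.1071, 0.3617]
tool_rot: [-0.001, 0.559, 0.829, -0.0]
contact_force: [1.3, -0.2, -1.5]
gripper_width: 0.276
```

Call:
{"name": "drive_tool", "arguments": {"series": [[[0.005, -0.04, 0], [0, 0, 0]], [[0.01, -0.08, 0], [0, 0, 0]], [[0.014, -0.115, 0], [0, 0, 0]], [[0.016, -0.132, -0.03], [0, 0, 0]], [[0.016, -0.132, -0.07], [0, 0, 0]], [[0.016, -0.132, -0.11], [0, 0, 0]], [[0.016, -0.132, -0.14], [0, 0, 0]], [[0.016, -0.132, -0.14], [0, 0, 0]]]}}

```text
time: 13.25
tool_pos: [0.5584, -0.2356, 0.2152]
tool_rot: [-0.007, 0.559, 0.829, -0.001]
contact_force: [0.5, 0.6, -1.2]
gripper_width: 0.274
```

```bash
python3 - <<'E'
from h import *
s=state();print(s['tool_pos'],s['contact_force'],s['gripper_width'])
for n in ['side','scene']:
  f=grab_frame(n);cv2.imwrite(f'pics/{n}7.png',f[:,:,::-1])
  print(n,[(round(d['confidence'],2),np.round(d['location'],3)) for d in place_of(n,'probe_tip')])
g=grab_frame('wrist')
f=cv2.imread('pics/side7.png');a=cv2.resize(f[225:375,200:360],(400,375))
b=cv2.imread('pics/scene7.png');b=cv2.resize(b[110:230,130:260],(400,375));cv2.imwrite('pics/p7.png',np.hstack([a,b]))
E
```

```text
[ 0.55835616 -0.23563435  0.21516227] [ 0.48230345  0.59169908 -1.23807586] 0.2738624298012122
side [(0.77, array([ 0.4  ,  0.135, -0.001]))]
scene [(0.93, array([ 0.64 ,  0.103, -0.001])), (0.78, array([ 0.396,  0.218, -0.002])), (0.76, array([ 0.404,  0.136, -0.001])), (0.19, array([ 0.553, -0.107,  0.096]))]
```

View pics/p7.png

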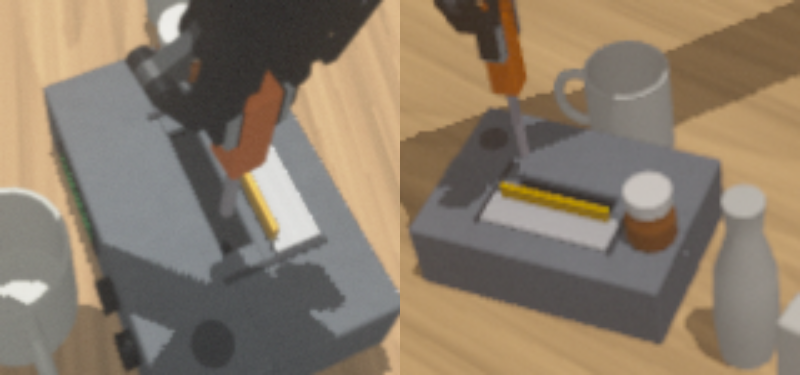

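Call:
{"name": "drive_tool", "arguments": {"series": [[[0, 0, 0], [0, 0, 0]], [[0, 0, 0], [0, 0, 0]]]}}

```text
time: 13.7
tool_pos: [0.5626, -0.2379, 0.2251]
tool_rot: [0.001, 0.559, 0.829, 0.0]
contact_force: [-0.3, -0.3, -0.7]
gripper_width: 0.271
```

```bash
python3 - <<'E'
from h import *
np.set_printoptions(precision=4,suppress=True)
s=state();print(s['tool_pos'],s['tool_rot'],s['contact_force'])
for n in ['side','scene']:
  f=grab_frame(n);cv2.imwrite(f'pics/{n}8.png',f[:,:,::-1])
f=cv2.imread('pics/side8.png');a=cv2.resize(f[280:340,270:330],(400,400),interpolation=cv2.INTER_CUBIC)
b=cv2.imread('pics/scene8.png');b=cv2.resize(b[130:190,140:200],(400,400),interpolation=cv2.INTER_CUBIC);cv2.imwrite('pics/p8.png',np.hstack([a,b]))
p=s['tool_pos']-[0,0,.115];print(p,proj('side',p),proj('scene',p))
E
```

```text
[ 0.5626 -0.2379  0.2251] [0.0014 0.5589 0.8292 0.0001] [-0.2581 -0.3397 -0.6823]
[ 0.5626 -0.2379  0.1101] [[294.5017 308.1638]] [[168.0823 157.9162]]
```

View pics/p8.png

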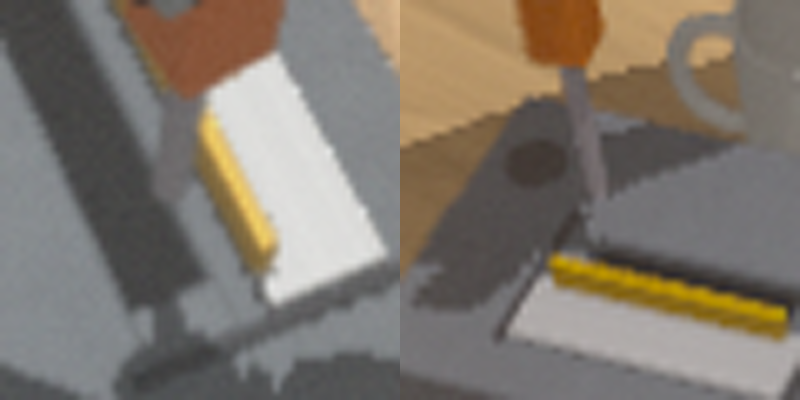

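Call:
{"name": "drive_tool", "arguments": {"series": [[[0, 0, -0.015], [0, 0, 0]], [[0, 0, -0.025], [0, 0, 0]], [[0, 0, -0.033], [0, 0, 0]], [[0, 0, -0.036], [0, 0, 0]], [[0, 0, -0.036], [0, 0, 0]], [[0, 0, -0.036], [0, 0, 0]]]}}

```text
time: 14.4
tool_pos: [0.5622, -0.2376, 0.1875]
tool_rot: [0.0, 0.559, 0.829, 0.0]
contact_force: [0.6, 0.7, -0.9]
gripper_width: 0.271
```

Call:
{"name": "drive_tool", "arguments": {"series": [[[0, 0, -0.003], [0, 0, 0]], [[0, 0, -0.006], [0, 0, 0]], [[0, 0, -0.008], [0, 0, 0]], [[0, 0, -0.008], [0, 0, 0]]]}}

```text
time: 14.8
tool_pos: [0.5618, -0.2374, 0.1788]
tool_rot: [-0.0, 0.559, 0.829, -0.0]
contact_force: [-0.3, -0.7, -0.4]
gripper_width: 0.277
```

Call:
{"name": "drive_tool", "arguments": {"series": [[[0.001, 0, -0.001], [0, 0, 0]], [[0.001, 0, -0.002], [0, 0, 0]], [[0.001, 0, -0.002], [0, 0, 0]]]}}

```text
time: 15.1
tool_pos: [0.563, -0.2375, 0.1773]
tool_rot: [0.0, 0.559, 0.829, -0.0]
contact_force: [0.2, 0.6, -0.7]
gripper_width: 0.275
```

Call:
{"name": "drive_tool", "arguments": {"series": [[[0, 0, -0.001], [0, 0, 0]], [[0, 0, -0.001], [0, 0, 0]], [[0, 0, -0.001], [0, 0, 0]]]}}

```text
time: 15.4
tool_pos: [0.5632, -0.2377, 0.1772]
tool_rot: [0.0, 0.559, 0.829, -0.0]
contact_force: [-0.9, -0.0, 3.6]
gripper_width: 0.276
```

Call:
{"name": "drive_tool", "arguments": {"series": [[[-0.0004, 0.0015, -0.001], [0, 0, 0]], [[-0.0008, 0.003, -0.001], [0, 0, 0]], [[-0.0012, 0.0044, -0.001], [0, 0, 0]], [[-0.0015, 0.0058, -0.001], [0, 0, 0]], [[-0.0015, 0.0058, -0.001], [0, 0, 0]]]}}

```text
time: 15.9
tool_pos: [0.5626, -0.2333, 0.1771]
tool_rot: [0.003, 0.559, 0.829, -0.001]
contact_force: [-0.2, -4.0, 5.3]
gripper_width: 0.269
```

Call:
{"name": "drive_tool", "arguments": {"series": [[[-0.0004, 0.0015, 0], [0, 0, 0]], [[-0.0008, 0.003, 0], [0, 0, 0]], [[-0.0012, 0.0044, 0], [0, 0, 0]], [[-0.0012, 0.0044, 0], [0, 0, 0]]]}}

```text
time: 16.3
tool_pos: [0.5616, -0.2288, 0.1771]
tool_rot: [0.003, 0.559, 0.829, -0.001]
contact_force: [0.4, -3.8, 4.7]
gripper_width: 0.273
```

Call:
{"name": "drive_tool", "arguments": {"series": [[[-0.0004, 0.0015, 0], [0, 0, 0]], [[-0.0008, 0.003, 0], [0, 0, 0]], [[-0.0012, 0.0044, 0], [0, 0, 0]], [[-0.0012, 0.0044, 0], [0, 0, 0]]]}}

```text
time: 16.7
tool_pos: [0.5605, -0.2243, 0.1771]
tool_rot: [0.003, 0.559, 0.829, -0.0]
contact_force: [1.2, -4.4, 5.6]
gripper_width: 0.276
```

Call:
{"name": "drive_tool", "arguments": {"series": [[[-0.0004, 0.0015, 0], [0, 0, 0]], [[-0.0008, 0.003, 0], [0, 0, 0]], [[-0.0012, 0.0044, 0], [0, 0, 0]], [[-0.0012, 0.0044, 0], [0, 0, 0]]]}}

```text
time: 17.1
tool_pos: [0.5591, -0.2195, 0.1768]
tool_rot: [0.002, 0.559, 0.829, -0.0]
contact_force: [1.6, -3.5, 5.8]
gripper_width: 0.275
```

Call:
{"name": "drive_tool", "arguments": {"series": [[[-0.0004, 0.0015, 0], [0, 0, 0]], [[-0.0008, 0.003, 0], [0, 0, 0]], [[-0.0012, 0.0044, 0], [0, 0, 0]], [[-0.0012, 0.0044, 0], [0, 0, 0]]]}}

```text
time: 17.5
tool_pos: [0.5557, -0.2129, 0.1735]
tool_rot: [-0.002, 0.559, 0.829, 0.0]
contact_force: [-0.4, -0.1, -1.4]
gripper_width: 0.276
```

The tip dropped: z fell 3.6 mm and the force vanished. Nudge 1.5 mm along the slot and descend to the plunger.

Call:
{"name": "drive_tool", "arguments": {"series": [[[-0.0004, 0.0015, -0.002], [0, 0, 0]], [[-0.0004, 0.0015, -0.004], [0, 0, 0]], [[-0.0004, 0.0015, -0.005], [0, 0, 0]], [[-0.0004, 0.0015, -0.005], [0, 0, 0]]]}}

```text
time: 17.9
tool_pos: [0.5561, -0.2125, 0.1698]
tool_rot: [-0.0, 0.559, 0.829, 0.0]
contact_force: [-0.3, 0.1, -2.0]
gripper_width: 0.275
```

Call:
{"name": "drive_tool", "arguments": {"series": [[[0, 0, -0.002], [0, 0, 0]], [[0, 0, -0.004], [0, 0, 0]], [[0, 0, -0.006], [0, 0, 0]], [[0, 0, -0.006], [0, 0, 0]]]}}

```text
time: 18.3
tool_pos: [0.5564, -0.2127, 0.1645]
tool_rot: [0.0, 0.559, 0.829, 0.0]
contact_force: [-0.4, 1.4, 0.7]
gripper_width: 0.274
```

Call:
{"name": "drive_tool", "arguments": {"series": [[[0, 0, -0.002], [0, 0, 0]], [[0, 0, -0.004], [0, 0, 0]], [[0, 0, -0.006], [0, 0, 0]], [[0, 0, -0.006], [0, 0, 0]]]}}

```text
time: 18.7
tool_pos: [0.5564, -0.2127, 0.1582]
tool_rot: [0.0, 0.559, 0.829, 0.0]
contact_force: [-0.8, 0.8, 2.1]
gripper_width: 0.275
```

Call:
{"name": "drive_tool", "arguments": {"series": [[[0, 0, -0.002], [0, 0, 0]], [[0, 0, -0.003], [0, 0, 0]], [[0, 0, -0.003], [0, 0, 0]], [[0, 0, -0.003], [0, 0, 0]]]}}

```text
time: 19.1
tool_pos: [0.5567, -0.2129, 0.157]
tool_rot: [0.0, 0.559, 0.829, -0.0]
contact_force: [-3.6, 0.8, 9.3]
gripper_width: 0.278
```

Call:
{"name": "drive_tool", "arguments": {"series": [[[0, 0, -0.001], [0, 0, 0]], [[0, 0, -0.002], [0, 0, 0]], [[0, 0, -0.002], [0, 0, 0]], [[0, 0, -0.002], [0, 0, 0]]]}}

```text
time: 19.5
tool_pos: [0.5569, -0.2131, 0.1569]
tool_rot: [0.001, 0.559, 0.829, -0.0]
contact_force: [-4.8, 2.5, 16.3]
gripper_width: 0.271
```

```bash
python3 - <<'E'
from h import *
s=state();print(s['tool_pos'],s['contact_force'])
f=grab_frame('side');g=grab_frame('scene')
a=cv2.resize(f[225:384,200:360],(400,400));b=cv2.resize(g[110:230,130:250],(400,400));cv2.imwrite('pics/p9.png',np.hstack([a,b])[:,:,::-1])
E
```

```text
[ 0.55687739 -0.21309429  0.15691365] [-4.84498087  2.45874776 16.28978659]
```

View pics/p9.png

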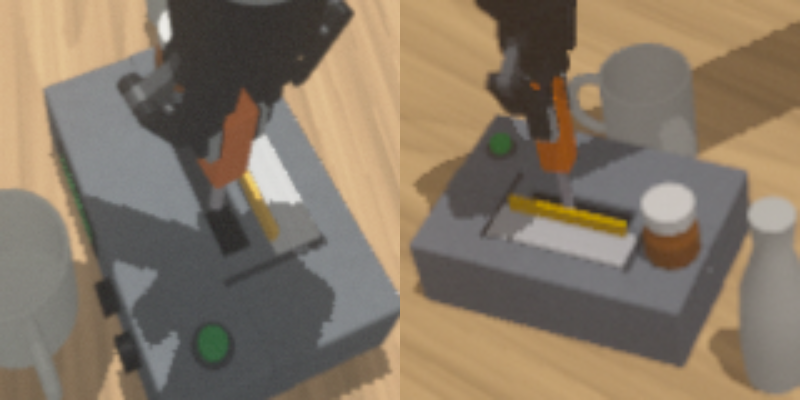

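The green flag is up (side half (213,345), scene half (500,145)) and the plunger is bottomed at 16 N. Lift out and return.

Call:
{"name": "drive_tool", "arguments": {"series": [[[0, 0, 0.015], [0, 0, 0]], [[0, 0, 0.04], [0, 0, 0]], [[0, 0, 0.08], [0, 0, 0]], [[0, 0, 0.12], [0, 0, 0]], [[0, 0, 0.16], [0, 0, 0]], [[0, 0, 0.2], [0, 0, 0]], [[0, 0, 0.215], [0, 0, 0]], [[0, 0.02, 0.215], [0, 0, 0]]]}}

```text
time: 20.4
tool_pos: [0.5571, -0.1944, 0.3709]
tool_rot: [0.003, 0.56, 0.828, 0.0]
contact_force: [0.4, 0.2, -1.2]
gripper_width: 0.275
```

Call:
{"name": "drive_tool", "arguments": {"series": [[[-0.005, 0.04, 0], [0, 0, 0]], [[-0.01, 0.08, 0], [0, 0, 0]], [[-0.015, 0.12, 0], [0, 0, 0]], [[-0.02, 0.16, 0], [0, 0, 0]], [[-0.025, 0.2, 0], [0, 0, 0]], [[-0.03, 0.24, 0], [0, 0, 0]], [[-0.035, 0.28, 0], [0, 0, 0]], [[-0.042, 0.32, 0], [0, 0, 0]]]}}

```text
time: 21.2
tool_pos: [0.5136, 0.1289, 0.366]
tool_rot: [-0.001, 0.559, 0.829, -0.001]
contact_force: [1.3, -0.5, -0.8]
gripper_width: 0.271
```

Call:
{"name": "drive_tool", "arguments": {"series": [[[0, 0.04, 0], [0, 0, 0]], [[0, 0.065, 0], [0, 0, 0]], [[0, 0.065, 0], [0, 0, 0]], [[0, 0.065, 0], [0, 0, 0]], [[0, 0.065, 0], [0, 0, 0]]]}}

```text
time: 21.7
tool_pos: [0.5143, 0.1915, 0.3672]
tool_rot: [-0.0, 0.559, 0.829, -0.001]
contact_force: [0.2, -0.5, -1.9]
gripper_width: 0.274
```

Call:
{"name": "drive_tool", "arguments": {"series": [[[0, 0.0033, -0.04], [0, 0, 0]], [[0, 0.0033, -0.08], [0, 0, 0]], [[0, 0.0033, -0.12], [0, 0, 0]], [[0, 0.0033, -0.145], [0, 0, 0]], [[0, 0.0033, -0.152], [0, 0, 0]], [[0, 0.0033, -0.152], [0, 0, 0]], [[0, 0.0033, -0.152], [0, 0, 0]], [[0, 0.0033, -0.152], [0, 0, 0]]]}}

```text
time: 22.5
tool_pos: [0.5156, 0.1957, 0.219]
tool_rot: [0.001, 0.559, 0.829, 0.002]
contact_force: [0.3, -0.0, -0.7]
gripper_width: 0.274
```

```bash
python3 - <<'E'
from h import *
np.set_printoptions(precision=4,suppress=True)
s=state();print(s['tool_pos'],s['contact_force'])
f=grab_frame('side');g=grab_frame('scene');w=grab_frame('wrist')
a=cv2.resize(f[100:180,200:280],(400,400),interpolation=cv2.INTER_CUBIC);b=cv2.resize(g[170:250,285:365],(400,400),interpolation=cv2.INTER_CUBIC);cv2.imwrite('pics/p10.png',np.hstack([a,b])[:,:,::-1])
cv2.imwrite('pics/w10.png',w[:,:,::-1])
p=s['tool_pos']-[0,0,.115]
for n in ['side','scene']:
    print(n,proj(n,[p,[.5136,.1935,.085]]))
E
```

```text
[0.5156 0.1957 0.219 ] [ 0.2708 -0.0371 -0.7388]
side [[237.5954 134.173 ]
 [237.1684 141.0712]]
scene [[325.678  219.3909]
 [324.1263 223.2356]]
```

View pics/p10.png

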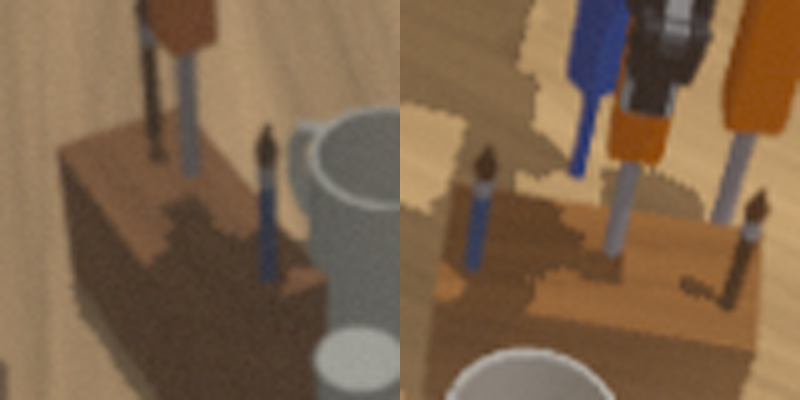

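Call:
{"name": "drive_tool", "arguments": {"series": [[[-0.001, -0.0005, -0.01], [0, 0, 0]], [[-0.001, -0.0005, -0.02], [0, 0, 0]], [[-0.001, -0.0005, -0.025], [0, 0, 0]], [[-0.001, -0.0005, -0.025], [0, 0, 0]]]}}

```text
time: 23.05
tool_pos: [0.5122, 0.195, 0.1892]
tool_rot: [-0.001, 0.559, 0.829, -0.001]
contact_force: [0.7, -0.2, -2.1]
gripper_width: 0.272
```

Call:
{"name": "drive_tool", "arguments": {"series": [[[0.0005, 0, -0.01], [0, 0, 0]], [[0.001, 0, -0.02], [0, 0, 0]], [[0.001, 0, -0.03], [0, 0, 0]], [[0.001, 0, -0.04], [0, 0, 0]], [[0.001, 0, -0.05], [0, 0, 0]], [[0.001, 0, -0.055], [0, 0, 0]], [[0.001, 0, -0.055], [0, 0, 0]], [[0.001, 0, -0.055], [0, 0, 0]]]}}

```text
time: 23.85
tool_pos: [0.5145, 0.1952, 0.1365]
tool_rot: [0.0, 0.559, 0.829, 0.0]
contact_force: [-0.5, -0.1, -1.0]
gripper_width: 0.274
```

Call:
{"name": "drive_tool", "arguments": {"series": [[[0, 0, -0.004], [0, 0, 0]], [[0, 0, -0.008], [0, 0, 0]], [[0, 0, -0.01], [0, 0, 0]], [[0, 0, -0.01], [0, 0, 0]], [[0, 0, -0.01], [0, 0, 0]]]}}

```text
time: 24.35
tool_pos: [0.5143, 0.1952, 0.1263]
tool_rot: [-0.0, 0.559, 0.829, -0.0]
contact_force: [0.0, -0.0, -0.9]
gripper_width: 0.277
```

Call:
{"name": "drive_tool", "arguments": {"series": [[[0, 0, -0.001], [0, 0, 0]], [[0, 0, -0.0015], [0, 0, 0]], [[0, 0, -0.0015], [0, 0, 0]], [[0, 0, -0.0015], [0, 0, 0]]]}}

```text
time: 24.75
tool_pos: [0.5145, 0.1952, 0.1252]
tool_rot: [0.0, 0.559, 0.829, 0.0]
contact_force: [-0.8, -0.7, 2.1]
gripper_width: 0.275
```

Seated: 2 N upward at the same height as at the grasp. Release to the same opening used on the way in, then rise.

Call:
{"name": "drive_tool", "arguments": {"series": [[[0, 0, 0], [0, 0, 0]], [[0, 0, 0], [0, 0, 0]], [[0, 0, 0], [0, 0, 0]], [[0, 0, 0], [0, 0, 0]], [[0, 0, 0], [0, 0, 0]], [[0, 0, 0], [0, 0, 0]]], "fingers": -0.3}}

```text
time: 25.35
tool_pos: [0.5143, 0.1952, 0.1248]
tool_rot: [-0.0, 0.559, 0.829, 0.0]
contact_force: [0.2, 0.2, -0.0]
gripper_width: 0.65
```

Call:
{"name": "drive_tool", "arguments": {"series": [[[0, 0, 0.01], [0, 0, 0]], [[0, 0, 0.03], [0, 0, 0]], [[0, 0, 0.06], [0, 0, 0]], [[0, 0, 0.1], [0, 0, 0]], [[0, 0, 0.14], [0, 0, 0]], [[0, 0, 0.18], [0, 0, 0]], [[-0.03, 0.05, 0.2], [0, 0, 0]], [[-0.03, 0.08, 0.2], [0, 0, 0]]]}}

```text
time: 26.15
tool_pos: [0.4846, 0.276, 0.3306]
tool_rot: [0.002, 0.56, 0.829, 0.003]
contact_force: [0.8, 1.0, 0.0]
gripper_width: 0.649
```

```bash
python3 - <<'E'
from h import *
f=grab_frame('side');g=grab_frame('scene')
a=cv2.resize(f,(400,300));b=cv2.resize(g,(400,300))
c=cv2.resize(f[85:205,165:325],(400,300),interpolation=cv2.INTER_CUBIC);d=cv2.resize(f[225:384,180:360],(400,300),interpolation=cv2.INTER_CUBIC)
cv2.imwrite('pics/p11.png',np.vstack([np.hstack([a,b]),np.hstack([c,d])])[:,:,::-1])
for n in ['side','scene']:
  for q in ['probe_handle','stand_hole','vase_mid','mug_a_mid','glaze_jar_mid','cover_rib']: print(n,q,[(round(d['confidence'],2),np.round(d['location'],3)) for d in place_of(n,q)])
E
```

```text
side probe_handle [(0.82, array([0.645, 0.097, 0.154])), (0.81, array([0.398, 0.217, 0.152])), (0.65, array([0.511, 0.189, 0.128])), (0.56, array([0.404, 0.138, 0.111]))]
side stand_hole [(0.56, array([0.513, 0.193, 0.085]))]
side vase_mid [(0.76, array([ 0.564, -0.011,  0.093])), (0.48, array([ 0.548, -0.201, -0.002]))]
side mug_a_mid [(0.85, array([ 0.42 , -0.236,  0.049]))]
side glaze_jar_mid [(0.62, array([ 0.551, -0.11 ,  0.098]))]
side cover_rib [(0.56, array([ 0.573, -0.198,  0.088]))]
scene probe_handle [(0.94, array([0.399, 0.214, 0.148])), (0.88, array([0.515, 0.199, 0.122])), (0.82, array([0.4  , 0.137, 0.12 ])), (0.62, array([0.642, 0.095, 0.152]))]
scene stand_hole [(0.68, array([0.514, 0.19 , 0.085]))]
scene vase_mid [(0.94, array([ 0.562, -0.01 ,  0.09 ])), (0.38, array([ 0.414, -0.238,  0.048]))]
scene mug_a_mid [(0.62, array([ 0.414, -0.24 ,  0.047]))]
scene glaze_jar_mid [(0.93, array([ 0.55 , -0.106,  0.093]))]
scene cover_rib [(0.9, array([ 0.573, -0.192,  0.088]))]
```

View pics/p11.png

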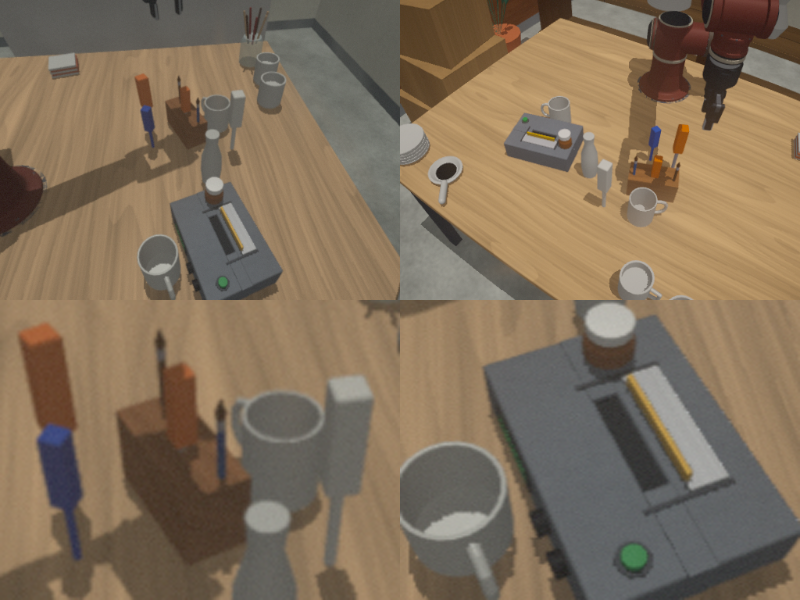

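The probe stands upright and seated in the stand (lower-left panel, about (181,405)). The green flag is up (lower-right, (634,557)) and the cover is open. The vase, mugs and jar look unmoved. Handing in.

```bash
python3 -c "
from plant import *
print(job_done())"
```

```text
the job is handed in; nothing more can be done
None
```

The job is handed in and every step was carried out; `job_done()` gave no verdict.

- **Cover:** I pushed it by its rib to the end stop, reading about 16 N there. The networks put the rib about 28 mm further along x than at the start, on top of its starting offset of about 5 mm.
- **Plunger:** I took the small orange probe from the stand and slid its tip along the slot floor at about 5 N. It dropped in about 12 mm to the -y side of the slot's centre. I pressed until the tip bottomed at about z = 42 mm with 16 N, and the green flag is visibly up.
- **Probe:** It is back in the stand's hole at the same height as when I grasped it, looking upright and at rest. The gripper was opened and moved clear.

**Last checks:**
- The vase, mug a and the glaze jar are within a few millimetres of their starting readings, which is the networks' own accuracy. Mug b I checked only by eye; it looks unmoved.
- The side and scene cameras disagree on the handle's y position (0.189 against 0.199 m). They disagreed in the same direction before I touched it, and their mean lies on the hole's axis.
- The clock was at about 27 s of the allowed 72 s.

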